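# Make up a shim pack on the machine foot

## Robot

A 6-joint arm with a two-finger parallel gripper is mounted at the origin on a cart in front of the work surface, level with it; the furniture and walls round the work are solid. World frame = base frame: x ahead of the robot, y to its left, z up, the work surface at z = 0. Lengths are in m, angles in rad, forces in N, time in s.
With the tool pointing down it reaches from about 0.25 to 0.8 m from the base axis. Payload 3.9 kg.
Tool frame: the origin (TCP) lies between the finger pads; the fingertips stand 11 mm ahead of it and the grasp point (between the pads) lies 8 mm behind it; z points along the fingers, y is the line along which they close (so a half turn about z gives the same grasp; the last joint's range is limited). The gripper opens to 85 mm and grips with 20 to 120 N. Pads are 22 mm wide; open, the fingers measure 114 mm over their backs; the gripper's body (76 mm by 85 mm) begins 54 mm behind the grasp point. The pads swing forward as they close: fully open they stand 13 mm farther back than shut.
Start: joints at [-1.213, 0.26, -0.138, 1.173, 0, 1.571], TCP at [0.184, -0.492, 0.242] pointing down, gripper open.
Joint ranges: [-2.78, 2.78], [-0.83, 1.72], [-1.28, 1.37], [-1.9, 2.12], [-1.57, 1.48], [-3.14, 3.14]. Speed limits (rad/s): [2.57, 2.57, 3.14, 3.14, 3.14, 3.14].

## Interface

Orientations are given as [roll, pitch, yaw] about the fixed x, y, z axes, in that order (R = Rz(yaw) Ry(pitch) Rx(roll)).
In Python, from bench import manip gives the robot as it stands.
- The arm moves only by the tool drive_tool, never from a script. Its argument "steps" is a list that holds one entry, the list of rows, each a list of 7 numbers: the shift along the tool's x, y, z in mm, then the turn, a rotation vector about the tool's x, y, z in rad, then the finger opening in mm, from 0 to 85.4. A call has 1 to 5 rows; each row shifts and turns the commanded pose from where the row before left it, along the tool's axes as they then stand; what a row does not reach is not made up. A row lasts 1/10 s, in which the tool goes at most 50 mm and 8.59 degrees, less where a joint would pass 70% of its speed; a pose out of reach is approached as far as the arm can. A call is refused whole if a number of a shift passes 50 or a number of a turn 0.15, either way. A call with a gripper value outside its range is refused whole. The fingers move at their own pace and stop on an object; "newtons" is the grip in N (left out, the last holds). Time passes only in rows, so rows that do not move let the fingers close. It gives the time, the measured TCP pose, the force, the opening and the grip force at its end, in the units of the state.
- manip.observe(): the state, without advancing time (a new reading comes with each control period).
- manip.read_camera(name): name is "side" or "top"; returns (picture, depth): 384x512x3 uint8, red, green, blue; 384x512 float32, m along the optical axis (not along the pixel's ray), 0 where there is no reading.
- manip.camera_info(name): a dict with "intrinsics" (3x3 intrinsics, pixels), "R" (3x3) and "t" (3): a world point X has camera coordinates R X + t. Camera axes: x right, y down, z forward; pixel columns grow to the right and rows downward; lengths in m; the calibration is good to about 2 mm. A picture is of the moment at which its call begins. camera_info takes no time and is no camera call.
- manip.job_done(): hands the job in; it is judged then, once.
The state is a dict: "clock": time; "joints": joint angles; "dq": joint speeds; "joint_torque": joint torques, N m; "tool_pos": TCP position; "eef_rot": TCP orientation; "contact_force": force on the tool from outside, world axes, zero at the start; "torque": the same for the moment, N m; "finger_gap": finger opening in m; "grasp_force": force on a finger pad.
Only numpy, scipy, OpenCV 4.12 (cv2) and the standard library are available. Lean on these libraries where they do the work, as an engineer would, in place of code of your own. Each camera call takes 0.05 s, during which the arm holds its last target. There are 200 camera calls.

## Task

Give the bare top of the square machine-foot pedestal one shot from the spray can: push its sprung cap right down and let it come back up. Then make up the shim pack there, large shim first and then the small one: slide each shim over the slab until its tab sticks out well past the slab's front edge, pick it up by the tab, and set it down (not drop it) flat on the pedestal, centred and square, with its tab out over the pedestal's front. Finish laying the large shim before you slide the small one, and do not disturb the bearing, the spacer tube or the oil bottle.

Things in the scene. Friction and masses are not known exactly. Their poses are not given: they have to be found in the camera images.
- slab: Fixed dark grey steel slab, 240 (x) by 340 (y) by 50 mm high (all plain sizes here and below are in mm), smooth flat top; the lowest 14 mm are set back 13 mm. Origin at the centre of its underside, z up; its top is at 50. Its front edge is the straight 340 mm side at x = -120 in its frame, facing the robot; yawed up to 0.1 rad.
- pedestal: Fixed machine-foot pedestal: a 92 by 92 dark steel block with a flat bare top at 45 mm above the worktop, on a bolted flange 112 (x) by 136 (y) by 10 high. Origin at the centre of its underside, z up; its front is its -x side, facing the robot. Both shims go on it with origins over its origin and x axes along its x axis.
- large_shim: Large slotted shim, a loose plain steel plate 3 mm thick, about 130 g, lying flat on the slab: body 90 by 90, tab 24 wide and 40 long in the middle of its -x side, and a slot 34 wide that is open on its +x side and ends at x = -10. Origin at the centre of the 90 by 90 body, on its underside; z up, so at rest on the slab z = 50. Its tab points to the slab's front within 0.3 rad.
- small_shim: Small slotted shim, a loose plain steel plate 3 mm thick, about 80 g, lying flat on the slab beside the other (either may be the left one): body 70 by 70, tab 36 wide and 40 long in the middle of its -x side, and a slot 34 wide that is open on its +x side and ends at x = -6. Origin at the centre of the 70 by 70 body, on its underside; z up. Its tab points to the slab's front within 0.3 rad.
- large_shim_tab_end (a point): Middle of the free end of the large shim's tab, on its underside, at x = -85 mm in the shim's frame.
- small_shim_tab_end (a point): Middle of the free end of the small shim's tab, on its underside, at x = -75 mm in the shim's frame.
- spray_cap (a joint): Travel of the spray can's cap: 0 up, 0.008 m right down; grows as pressed down. A spring brings it back up; it takes about 2 N to start and 7 N right down.
- spray_cap_top (a point): Centre of the flat top of the spray can's round grey cap (24 mm diameter), 138 mm above the worktop when up; it moves with the cap. The can is fixed, between slab and pedestal towards the rear, 49 in diameter, upright in a dark round foot 68 across.
- bearing: Wheel bearing lying loose on the slab near its front edge, between the two shims: 47 mm diameter, 14 high. Origin at the centre of its underside. Not to be disturbed: it may stand in the way of a shim slid straight ahead.
- spacer: Steel spacer tube standing loose on the slab near its rear edge, between the shims: 25 mm diameter, 62 high. Origin at the centre of its underside. Not to be disturbed.
- oil_bottle: Loose yellow dropper bottle with a red tip, standing on the worktop to the right of the pedestal: 53 mm diameter, 142 high. Origin at the centre of its underside. Not to be disturbed.
Mind the look-alikes: they are no part of the job. What is shaped like the small_shim but yellow is not meant.

How it is judged:
On the way, in this order (a step that is already met when the one before it is completed fails the run):
1. the spray cap is pushed down (at least 5.5 of its 8 mm) (value of joint spray_cap above 0.0055 m), for 0.05 s.
2. the cap is back up (value of joint spray_cap below 0.002 m), for 0.1 s.
3. the large shim lies flat on the slab with its tab at least 20 mm out over the front edge (x of large_shim_tab_end in the frame of slab below -0.14 m and y of large_shim_tab_end in the frame of slab between -0.17 and 0.17 m and z of large_shim in the frame of slab between 0.046 and 0.054 m and angle between large_shim's own z axis and vertical below 0.06 rad), for 0.2 s.
4. the large shim lies flat and released on the pedestal, its origin within 8 mm along each pedestal axis, square within 0.14 rad, tab to the front (x of large_shim in the frame of pedestal between -0.008 and 0.008 m and y of large_shim in the frame of pedestal between -0.008 and 0.008 m and z of large_shim in the frame of pedestal between 0.043 and 0.047 m and angle between the x axis of large_shim and the x axis of pedestal, either way round below 0.14 rad and x of large_shim_tab_end in the frame of pedestal below -0.05 m and angle between large_shim's own z axis and vertical below 0.04 rad and linear speed of large_shim below 0.02 m/s and contact force between large_shim and the fingers below 0.05 N), for 0.2 s.
5. the small shim lies flat on the slab with its tab at least 20 mm out over the front edge (x of small_shim_tab_end in the frame of slab below -0.14 m and y of small_shim_tab_end in the frame of slab between -0.17 and 0.17 m and z of small_shim in the frame of slab between 0.046 and 0.054 m and angle between small_shim's own z axis and vertical below 0.06 rad), for 0.2 s.
At the end, for the whole second after the job is handed in: The large shim lies flat on the pedestal and the small one flat on it; each has its origin within 8 mm of the pedestal's along each of the pedestal's x and y axes, is square to it within 0.14 rad with its tab to the front, and is released and at rest. The spray cap is up (all of step 4 and x of small_shim in the frame of pedestal between -0.008 and 0.008 m and y of small_shim in the frame of pedestal between -0.008 and 0.008 m and z of small_shim in the frame of pedestal between 0.046 and 0.05 m and angle between the x axis of small_shim and the x axis of pedestal, either way round below 0.14 rad and x of small_shim_tab_end in the frame of pedestal below -0.05 m and angle between small_shim's own z axis and vertical below 0.04 rad and linear speed of small_shim below 0.02 m/s and contact force between small_shim and the fingers below 0.05 N and value of joint spray_cap below 0.002 m); the robot touches nothing.
It fails at once if the bearing moved by more than 20 mm (distance of bearing from where it was at the start of the episode above 0.02 m).
It fails at once if the spacer moved by more than 20 mm (distance of spacer from where it was at the start of the episode above 0.02 m).
It fails at once if the oil bottle moved by more than 20 mm (distance of oil_bottle from where it was at the start of the episode above 0.02 m).
It fails at once if the large shim is dropped (falls freely by more than about 18 mm) or thrown (linear speed of large_shim above 0.6 m/s and contact force between large_shim and anything else below 0.01 N).
It fails at once if the small shim is dropped (falls freely by more than about 18 mm) or thrown (linear speed of small_shim above 0.6 m/s and contact force between small_shim and anything else below 0.01 N).
It also fails if it takes over 72 s, if anything falls off the work surface, if the arm or the gripper's body presses on something with over 40 N, if the wrist force passes 120 N, or if a joint passes its speed limit or range.

## Working session

There is one attempt and no reset: what is moved stays moved. The work goes in short steps, Python scripts to look and compute and a tool call to move; the robot and the scene stay as the last step left them, time stands still between calls to the robot, and variables do not carry over. Pictures are saved under pics/ and viewed, at most 10 in all, crops included, and the job is handed in when it is done.

Besides the shell and the picture viewer there is one more tool, called after "Emit:" as a command line: name --argument value ..., lists and objects as JSON in quotes. drive_tool: Moves the arm, as the interface text tells. Its arguments: {"type":"object","properties":{"steps":{"type":"array"},"newtons":{"type":"number"}},"required":["steps"]}

```bash
mkdir -p pics; ls; python3 - <<'E'
from bench import manip
import cv2,numpy as np
for n in("top","side"):
    p,d=manip.read_camera(n); cv2.imwrite(f"pics/{n}0.png",cv2.resize(p[:,:,::-1],(800,600),interpolation=cv2.INTER_CUBIC)); np.savez(f"{n}0.npz",p=p,d=d)
    c=manip.camera_info(n); print(n,c)
print(manip.observe())
E
```

```text
pics
top {'intrinsics': array([[487.97688971,   0.        , 255.56293393],
       [  0.        , 487.97688971, 189.33445626],
       [  0.        ,   0.        ,   1.        ]]), 'R': array([[ 0.00786647, -0.99994661,  0.00669975],
       [-0.98199703, -0.00898946, -0.18868232],
       [ 0.18873247, -0.00509487, -0.98201532]]), 't': array([-0.04757822,  0.58689923,  1.2670924 ])}
side {'intrinsics': array([[393.12684426,   0.        , 253.5489209 ],
       [  0.        , 393.12684426, 189.98295468],
       [  0.        ,   0.        ,   1.        ]]), 'R': array([[-0.92359478, -0.38315126,  0.01295383],
       [-0.17106772,  0.38165292, -0.90833743],
       [ 0.34308676, -0.84115169, -0.41803746]]), 't': array([0.52044448, 0.21981651, 0.90019094])}
{'clock': 0.1, 'joints': array([-1.21302183e+00,  2.60615397e-01, -1.39224314e-01,  1.17272229e+00,
       -3.75793263e-05,  1.57080527e+00]), 'dq': array([-2.22684717e-04, -1.55555421e-03,  3.25704757e-03, -7.20103816e-04,
        1.20181072e-03,  6.94214054e-05]), 'joint_torque': array([ 1.21721700e-04, -4.06507230e+01,  2.54527849e+01,  1.00865299e-02,
        5.51504570e-05, -8.95928878e-06]), 'tool_pos': array([ 0.18363113, -0.4912039 ,  0.24155563]), 'eef_rot': array([-3.13982698e+00,  3.75950565e-05,  3.57765625e-01]), 'contact_force': array([-0.14040209, -0.0832074 , -0.6104388 ]), 'torque': array([-0.02681324, -0.01198913, -0.01976516]), 'grasp_force': 0.0, 'finger_gap': 0.08545910996021777}
```

View pics/top0.png

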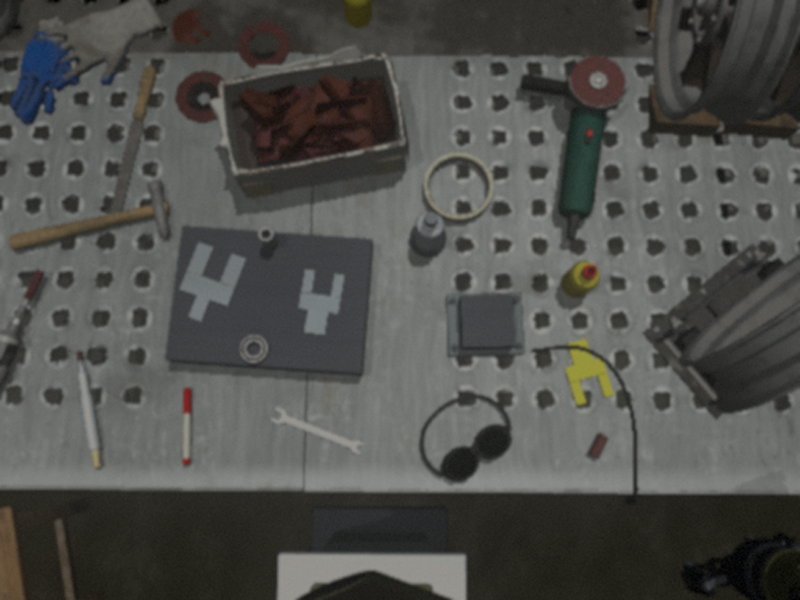

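View pics/side0.png

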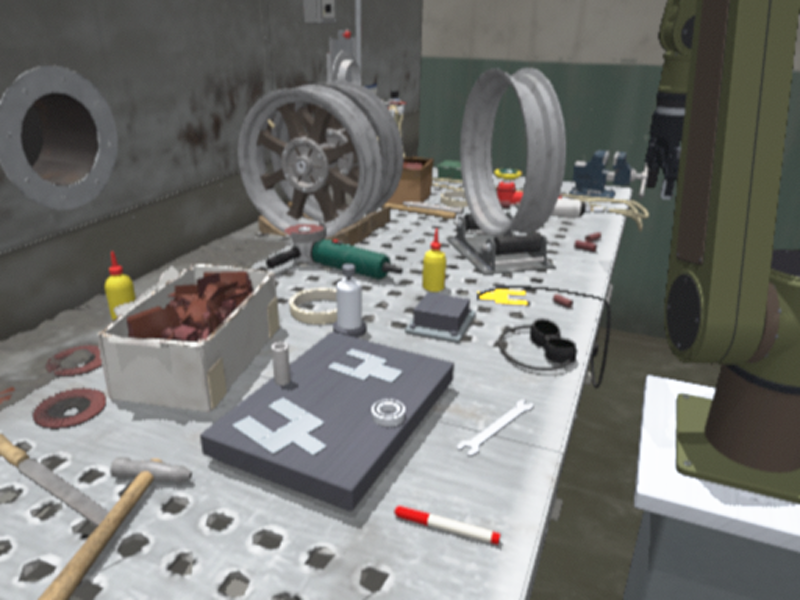

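The top view shows the large shim on the left of the slab at (212,280), the small one on the right at (322,300), and the bearing at (253,348). The spacer is at (266,238), the spray can at (429,232), the pedestal at (486,320) and the oil bottle at (580,278). The side view confirms this layout.

```bash
cat > h.py <<'E'
from bench import manip
import cv2,numpy as np
from scipy.optimize import minimize
def cam(n):
    c=manip.camera_info(n); return c["intrinsics"],c["R"],c["t"]
def proj(n,X):
    K,R,t=cam(n); q=(np.asarray(X)@R.T+t)@K.T; return q[:,:2]/q[:,2:]
def back(n,uv,z):
    K,R,t=cam(n); r=np.c_[np.asarray(uv,float),np.ones(len(uv))]@np.linalg.inv(K).T@R; o=-R.T@t
    return o+r*((z-o[2])/r[:,2])[:,None]
def cloud(n,d):
    K,R,t=cam(n); v,u=np.mgrid[:384,:512]
    P=np.stack([u,v,np.ones_like(u)],-1)@np.linalg.inv(K).T*d[...,None]
    return (P-t)@R
def shim(b,tw,se):
    h=b/2;w=tw/2
    return np.array([[-h-40,-w],[-h,-w],[-h,-h],[h,-h],[h,-17],[se,-17],[se,17],[h,17],[h,h],[-h,h],[-h,w],[-h-40,w]])/1e3
LARGE=shim(90,24,-10);SMALL=shim(70,36,-6)
def rect(a,b): return np.array([[-a,-b],[a,-b],[a,b],[-a,b]])/2e3
def place(poly,p,z):
    c,s=np.cos(p[2]),np.sin(p[2]); return np.c_[poly@[[c,s],[-s,c]]+p[:2],np.full(len(poly),z)]
def fit(n,mask,poly,p0,z,S=8):
    """fit polygon pose to a float mask 0..1 (antialiased overlap)"""
    uv=proj(n,place(poly,p0,z)); a=np.floor(uv.min(0)-15).astype(int).clip(0); b=np.ceil(uv.max(0)+15).astype(int)
    m=cv2.GaussianBlur(mask[a[1]:b[1],a[0]:b[0]].astype(np.float32),(0,0),1)
    def cost(q):
        p=[p0[0]+q[0]/1e3,p0[1]+q[1]/1e3,p0[2]+q[2]/50]
        im=np.zeros((m.shape[0]*4,m.shape[1]*4),np.uint8)
        cv2.fillPoly(im,[np.round(((proj(n,place(poly,p,z))-a+.5)*4-.5)*16).astype(np.int32)],255,shift=4)
        im=cv2.GaussianBlur(cv2.resize(im,m.shape[::-1],interpolation=cv2.INTER_AREA).astype(np.float32)/255,(0,0),1)
        return ((im-m)**2).sum()
    best=None
    for k in(12,4):
        q0=np.zeros(3) if best is None else best.x
        best=minimize(cost,q0,method="Nelder-Mead",options=dict(initial_simplex=q0+np.r_[np.zeros((1,3)),np.eye(3)*k],xatol=.02,fatol=.01))
    q=best.x; return np.array([p0[0]+q[0]/1e3,p0[1]+q[1]/1e3,p0[2]+q[2]/50]),best.fun
E
python3 - <<'E'
from h import *
D=np.load("top0.npz");p,d=D["p"],D["d"];C=cloud("top",d);z=C[...,2];g=p.mean(2)
f=lambda u,v,z:back("top",[[u*.64,v*.64]],z)[0]
s0=f(271,300,.05);pd0=f(486,320,.045)
print("slab z",z[210,150],"ped z",z[205,311])
sl=((z>.042)&(z<.065)); sl[:, :]&=True
ps=fit("top",sl,rect(240,340),[*s0[:2],-.05],.05);print("slab",ps)
pp=fit("top",(z>.035)&(z<.055),rect(92,92),[*pd0[:2],-.03],.045);print("ped",pp)
bright=np.clip((g-90)/60,0,1)
print("grey slab",g[210,150],"shim L",g[180,138],"S",g[195,203])
gl=(g-g[210,150])/(g[195,203]-g[210,150]);gl=gl.clip(0,1)
for nm,P,u,v in(("L",LARGE,212,280),("S",SMALL,322,300)):
    q=f(u,v,.053);print(nm,fit("top",gl,P,[*q[:2],-.3 if nm=="L" else 0.],.053))
print("bearing",f(253,347,.064),"spacer",f(266,232,.062))
for nm,b in(("can",(255,295,125,170)),("oil",(355,390,160,195)),("spacer",(160,185,140,165)),("bearing",(150,175,205,240))):
    Q=C[b[2]:b[3],b[0]:b[1]].reshape(-1,3);hi={"can":.125,"oil":.13,"spacer":.095,"bearing":.059}[nm]
    Q=Q[Q[:,2]>hi];print(nm,len(Q),Q.mean(0),Q.min(0),Q.max(0))
D=np.load("side0.npz")
Cs=cloud("side",D["d"]);m=(abs(Cs[...,0]-.57)<.2)&(abs(Cs[...,1]+.15)<.12)&(Cs[...,2]>.128);Q=Cs[m];print("side can",len(Q),Q[:].mean(0),Q.max(0))
top=np.vstack([cv2.resize(p[130:250,90:350][:,:,::-1],None,fx=3,fy=3,interpolation=cv2.INTER_CUBIC)])
cv2.imwrite("pics/crop.png",top)
E
```

```text
slab z 0.04562228545577583 ped z 0.04747551273877034
slab (array([ 0.58227727,  0.18279042, -0.06253632]), np.float64(99.5289306640625))
ped (array([ 0.54737208, -0.19540436,  0.03912684]), np.float64(3.8029942512512207))
grey slab 65.0 shim L 102.0 S 122.33333333333333
L (array([ 0.62504982,  0.28502096, -0.32939392]), np.float64(484.0977478027344))
S (array([ 0.59551092,  0.09425766, -0.1441838 ]), np.float64(8.268817901611328))
bearing [0.49487719 0.20557159 0.064     ] spacer [0.69797259 0.19210573 0.062     ]
can 82 [ 0.65399291 -0.08477199  0.29976073] [ 0.33756609 -0.10202545  0.12507335] [ 0.71799472 -0.0358441   1.35536042]
oil 19 [ 0.48716959 -0.20674226  0.71395529] [ 0.33756609 -0.36363449  0.13028975] [ 0.62440953 -0.0358441   1.35536042]
spacer 69 [0.66057765 0.17178467 0.18028745] [ 0.33756609 -0.0358441   0.0956634 ] [0.69387843 0.19722188 1.35536042]
bearing 172 [0.4855823  0.19411592 0.12396148] [ 0.33756609 -0.0358441   0.05900727] [0.51435575 0.22741107 1.35536042]
side can 36 [ 0.70124379 -0.08910911  0.13406203] [ 0.71366111 -0.08099783  0.13817931]
```

View pics/crop.png

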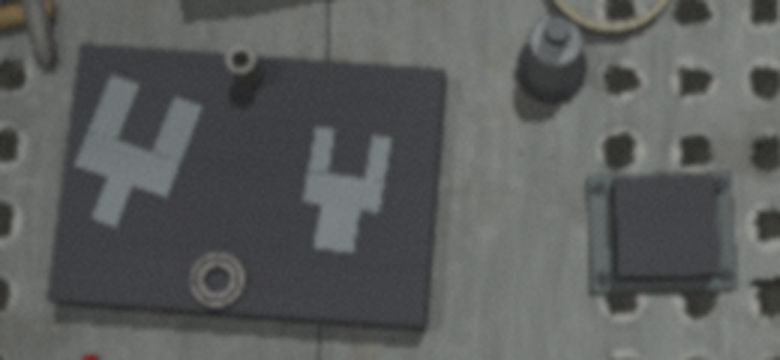

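```bash
python3 - <<'E'
from h import *
D=np.load("top0.npz");p,d=D["p"],D["d"];C=cloud("top",d);C[d==0]=np.nan;z=C[...,2];g=cv2.medianBlur(p.mean(2).astype(np.uint8),3).astype(float)
c=back("top",[[90+251/3,130+185/3]],.05)[0]
def only(poly,p,z,gr=6):
    im=np.zeros((384,512),np.uint8);cv2.fillPoly(im,[proj("top",place(poly,p,z)).round().astype(int)],1);return im
dark=(g<88)
ps=fit("top",cv2.morphologyEx(dark.astype(np.uint8),cv2.MORPH_CLOSE,np.ones((31,31))),rect(240,340),[*c[:2],-.06],.05);print("slab dark",ps)
zz=((z>.038)&(z<.2)).astype(np.uint8)
ps2=fit("top",zz,rect(240,340),[*c[:2],-.06],.05);print("slab z",ps2)
c=back("top",[[90+662/3,130+225/3]],.045)[0]
pp=fit("top",dark,rect(92,92),[*c[:2],0],.045);print("ped dark",pp)
ins=only(rect(232,332),ps2[0],.05)
lev=np.percentile(g[ins>0],[50,93,97]);print(lev)
gl=((g-lev[0])/(lev[1]-lev[0])).clip(0,1)*ins
vis=p[:,:,::-1].copy();vis=cv2.resize(vis,None,fx=3,fy=3,interpolation=cv2.INTER_CUBIC)
dr=lambda P,q,z:cv2.polylines(vis,[(proj("top",place(P,q,z))*3+1).round().astype(int)],True,(0,0,255),1)
for nm,P,u,v,y in(("L",LARGE,135,140,-.35),("S",SMALL,343,190,-.1)):
    q=back("top",[[90+u/3,130+v/3]],.053)[0]
    m=gl.copy();m[200:,140:180]=0
    r=fit("top",m,P,[q[0],q[1],y],.053);print(nm,r);dr(P,r[0],.053)
dr(rect(240,340),ps2[0],.05);dr(rect(92,92),pp[0],.045)
for nm,b,hi in(("can",(255,295,125,170),.13),("oil",(355,390,160,195),.10),("spacer",(160,185,140,165),.1),("bearing",(150,175,205,240),.057)):
    Q=C[b[2]:b[3],b[0]:b[1]].reshape(-1,3);Q=Q[(Q[:,2]>hi)&(Q[:,2]<.3)];print(nm,len(Q),np.median(Q,0),Q.min(0),Q.max(0))
print("cap by px",back("top",[[90+557/3,130+35/3]],.138))
cv2.imwrite("pics/crop2.png",vis[390:750,270:1050])
E
```

```text
slab dark (array([ 0.57312103,  0.19234233, -0.02236368]), np.float64(5905.42919921875))
slab z (array([ 0.58190337,  0.1826931 , -0.06349069]), np.float64(20.228229522705078))
ped dark (array([ 0.53721441, -0.1933975 , -0.01704927]), np.float64(587.9146728515625))
[ 65. 116. 122.]
L (array([ 0.62566149,  0.2849307 , -0.32511502]), np.float64(8.429887771606445))
S (array([ 0.59575377,  0.09411221, -0.14919224]), np.float64(3.87014102935791))
can 66 [ 0.70352847 -0.09172665  0.13708193] [ 0.6932155  -0.10202545  0.1307189 ] [ 0.71799472 -0.08118048  0.14346758]
oil 72 [ 0.62027526 -0.35896058  0.1097677 ] [ 0.61112216 -0.37157765  0.10056839] [ 0.63424035 -0.34937191  0.14327622]
spacer 58 [0.67975801 0.1844053  0.11054009] [0.66847403 0.17240144 0.10009914] [0.69387843 0.19722188 0.11732819]
bearing 178 [0.49287012 0.20416575 0.06351025] [0.46905741 0.18236142 0.05726776] [0.53642196 0.22741107 0.06989768]
cap by px [[ 0.69770676 -0.09323341  0.138     ]]
```

View pics/crop2.png

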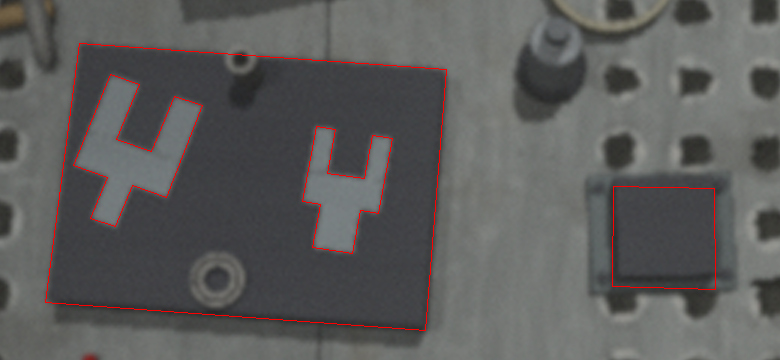

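The overlays sit on the shims and slab. I measured the slab at (0.582, 0.183, yaw -0.063), the large shim at (0.626, 0.285, yaw -0.325), the small shim at (0.596, 0.094, yaw -0.149), the pedestal (by depth) at (0.547, -0.195, yaw 0.04) and the cap at (0.703, -0.091). I'll go above the cap first.

Emit:
drive_tool --steps '[[[20,-6,2,0,0,0,0],[42,-13,5,0,0,0,0],[42,-13,5,0,0,0,0],[42,-13,5,0,0,0,0],[42,-13,5,0,0,0,0]]]'

```text
clock: 0.6
tool_pos: [0.3405, -0.3702, 0.2197]
eef_rot: [-3.141, 0.0, 0.357]
contact_force: [0.9, -1.4, -1.1]
finger_gap: 0.0118
grasp_force: 0.0
```

Emit:
drive_tool --steps '[[[42,-13,5,0,0,0,0],[42,-13,5,0,0,0,0],[42,-13,5,0,0,0,0],[42,-13,5,0,0,0,0],[42,-13,5,0,0,0,0]]]'

```text
clock: 1.1
tool_pos: [0.5145, -0.2357, 0.1947]
eef_rot: [-3.141, 0.001, 0.358]
contact_force: [0.4, -0.5, 0.8]
finger_gap: -0.0002
grasp_force: 0.0
```

Emit:
drive_tool --steps '[[[42,-13,5,0,0,0,0],[42,-13,5,0,0,0,0],[42,-13,5,0,0,0,0],[42,-13,5,0,0,0,0],[42,-13,5,0,0,0,0]]]'

```text
clock: 1.6
tool_pos: [0.6884, -0.1013, 0.1694]
eef_rot: [-3.141, 0.001, 0.358]
contact_force: [0.6, -0.8, -0.1]
finger_gap: 0.0
grasp_force: 0.0
```

```bash
cat >> h.py <<'E'
def togo(x,y,z,yaw):
    """tool-frame mm and tool-z turn from measured pose to target (tool down)"""
    o=manip.observe();p=o["tool_pos"];R=o["eef_rot"];from_=R[2];c,s=np.cos(from_),np.sin(from_)
    D=(np.array([x,y,z])-p)*1e3
    print("t %.2f pos"%o["clock"],p.round(4),"rpy",R.round(3),"F",o["contact_force"].round(1),"gap %.4f grip %.1f"%(o["finger_gap"],o["grasp_force"]))
    print(" togo tool mm x %.1f y %.1f z %.1f turn %.3f"%(c*D[0]+s*D[1],s*D[0]-c*D[1],-D[2],-(yaw-from_)))
E
python3 - <<'E'
from h import *
togo(.7035,-.091,.153,.358)
E
```

```text
t 1.60 pos [ 0.6884 -0.1013  0.1694] rpy [-3.141e+00  1.000e-03  3.580e-01] F [ 0.6 -0.8 -0.1] gap 0.0000 grip 0.0
 togo tool mm x 17.8 y -4.4 z 16.4 turn -0.000
```

Emit:
drive_tool --steps '[[[18,-4,10,0,0,0,0],[0,0,6,0,0,0,0],[0,0,4,0,0,0,0],[0,0,4,0,0,0,0],[0,0,0,0,0,0,0]]]'

```text
clock: 2.1
tool_pos: [0.7017, -0.0933, 0.1467]
eef_rot: [-3.14, 0.0, 0.356]
contact_force: [-1.7, 1.2, 2.3]
finger_gap: 0.0001
grasp_force: 1.6
```

Emit:
drive_tool --steps '[[[0,0,3,0,0,0,0],[0,0,3,0,0,0,0],[0,0,0,0,0,0,0],[0,0,0,0,0,0,0]]]'

```text
clock: 2.5
tool_pos: [0.7021, -0.0936, 0.1414]
eef_rot: [3.141, 0.001, 0.357]
contact_force: [-4.0, 0.9, 6.0]
finger_gap: -0.0002
grasp_force: 3.2
```

Emit:
drive_tool --steps '[[[0,0,2,0,0,0,0],[0,0,0,0,0,0,0],[0,0,0,0,0,0,0]]]'

```text
clock: 2.8
tool_pos: [0.7022, -0.0935, 0.141]
eef_rot: [3.14, -0.0, 0.357]
contact_force: [-6.4, 0.7, 12.1]
finger_gap: -0.0
grasp_force: 6.3
```

Emit:
drive_tool --steps '[[[0,0,-10,0,0,0,0],[0,0,-15,0,0,0.14,0],[0,0,-15,0,0,0.14,0],[0,0,-15,0,0,0.14,0],[0,0,-10,0,0,0.14,0]]]'

```text
clock: 3.3
tool_pos: [0.7007, -0.1101, 0.2044]
eef_rot: [-3.125, -0.002, -0.163]
contact_force: [0.3, -0.0, 0.5]
finger_gap: 0.0001
grasp_force: 0.0
```

Emit:
drive_tool --steps '[[[-10,-19,0,0,0,0.123,0],[-20,-37,0,0,0,0,0],[-20,-37,0,0,0,0,0],[-20,-37,0,0,0,0,0],[-20,-37,0,0,0,0,0]]]'

```text
clock: 3.8
tool_pos: [0.6214, -0.0313, 0.2139]
eef_rot: [-3.041, 0.004, -0.099]
contact_force: [1.3, 0.1, -0.6]
finger_gap: 0.0001
grasp_force: 0.0
```

Emit:
drive_tool --steps '[[[-20,-37,0,0,0,0,0],[-20,-37,0,0,0,0,0],[-20,-37,10,0,0,0,0],[-20,-37,20,0,0,0,0],[-9,-16,20,0,0,0,0]]]'

```text
clock: 4.3
tool_pos: [0.5385, 0.0655, 0.186]
eef_rot: [-2.975, 0.004, 0.027]
contact_force: [0.5, -0.7, 0.4]
finger_gap: -0.0002
grasp_force: 0.0
```

```bash
python3 - <<'E'
from h import *
p,d=manip.read_camera("side");cv2.imwrite("pics/s1.png",cv2.resize(p[200:330,120:320][:,:,::-1],None,fx=4,fy=4,interpolation=cv2.INTER_CUBIC))
p,d=manip.read_camera("top");np.savez("top1.npz",p=p,d=d);C=cloud("top",d)
togo(.639,.2804,.064,-.325)
E
```

```text
t 4.40 pos [0.5365 0.0651 0.1837] rpy [-2.975  0.01   0.027] F [-0.3 -0.8  0.3] gap -0.0000 grip 0.0
 togo tool mm x 108.3 y -212.5 z 119.7 turn 0.352
```

View pics/s1.png

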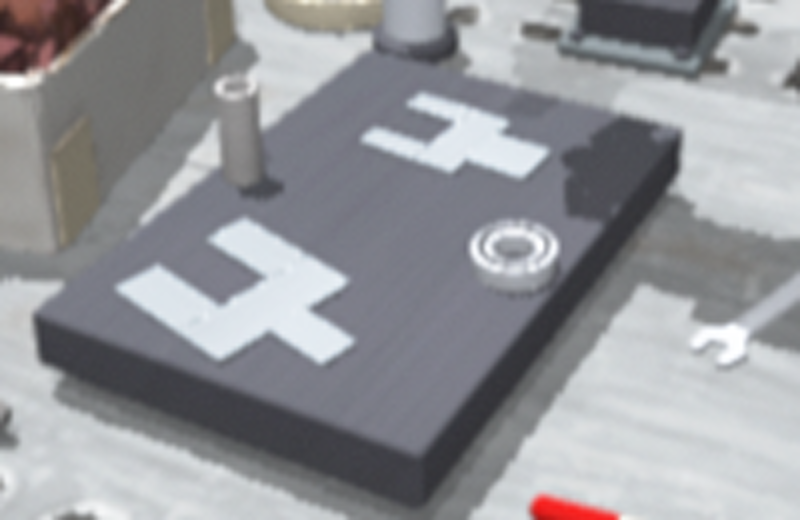

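```bash
python3 - <<'E'
from h import *
o=manip.observe();print(o["joints"].round(3),o["dq"].round(3),o["joint_torque"].round(2))
E
```

```text
[ 0.026  0.323 -0.217  1.041  0.166  3.141] [-0.022  0.005  0.086  0.026 -0.014  0.001] [  0.61 -43.69  24.34  -0.4    0.76  -0.  ]
```

Emit:
drive_tool --steps '[[[0,0,0,-0.14,0,0,0],[0,0,0,0,0,0.1,0],[0,0,0,0,0,0.1,0]]]'

```text
clock: 4.7
tool_pos: [0.5406, -0.0082, 0.1867]
eef_rot: [-3.055, 0.014, -0.064]
contact_force: [0.9, -0.1, 0.8]
finger_gap: -0.0004
grasp_force: 0.0
```

```bash
python3 - <<'E'
from h import *
o=manip.observe();print(o["joints"].round(3));togo(.639,.2804,.11,-.325)
E
```

```text
[-0.065  0.326 -0.196  1.064  0.087  3.141]
t 4.70 pos [ 0.5406 -0.0082  0.1867] rpy [-3.055  0.014 -0.064] F [ 0.9 -0.1  0.8] gap -0.0004 grip 0.0
 togo tool mm x 79.8 y -294.3 z 76.7 turn 0.261
```

```bash
cat >> h.py <<'E'
from scipy.spatial.transform import Rotation as Ro
def togo(x,y,z,yaw):
    """first turn in place to tool-down at yaw, then the shift in the turned tool's axes"""
    o=manip.observe();p=o["tool_pos"];A=Ro.from_euler("xyz",o["eef_rot"]);B=Ro.from_euler("xyz",[np.pi,0,yaw])
    print("t %.2f pos"%o["clock"],p.round(4),"rpy",o["eef_rot"].round(3),"F",o["contact_force"].round(1),"gap %.4f grip %.1f"%(o["finger_gap"],o["grasp_force"]),"j6 %.2f"%o["joints"][5])
    L=Ro.from_euler("xyz",[np.pi,0,o["eef_rot"][2]])
    print(" level",(A.inv()*L).as_rotvec().round(3)," turn z %.3f"%(L.inv()*B).as_rotvec()[2]," shift after turn",(B.inv().apply(np.array([x,y,z])-p)*1e3).round(1))
E
python3 - <<'E'
from h import *
togo(.639,.2804,.11,np.pi-.325)
E
```

```text
t 4.70 pos [ 0.5406 -0.0082  0.1867] rpy [-3.055  0.014 -0.064] F [ 0.9 -0.1  0.8] gap -0.0004 grip 0.0 j6 3.14
 level [-0.087  0.014 -0.001]  turn z -2.880  shift after turn [ -1.1 304.9  76.7]
```

Emit:
drive_tool --steps '[[[0,0,0,0,0,-0.14,0],[0,0,0,-0.087,0,0,0],[0,0,0,0,0,-0.14,0],[0,0,0,0,0,-0.14,0],[0,0,0,0,0,-0.14,0]]]'

```text
clock: 5.2
tool_pos: [0.5403, -0.0087, 0.1866]
eef_rot: [-3.14, 0.002, 0.501]
contact_force: [-0.1, -0.4, 0.4]
finger_gap: -0.0002
grasp_force: 0.0
```

Emit:
drive_tool --steps '[[[0,0,0,0,0,-0.14,0],[0,0,0,0,0,-0.14,0],[0,0,0,0,0,-0.14,0],[0,0,0,0,0,-0.14,0],[0,0,0,0,0,-0.14,0]]]'

```text
clock: 5.7
tool_pos: [0.5403, -0.0089, 0.1866]
eef_rot: [-3.139, 0.001, 1.2]
contact_force: [-0.9, -0.1, 0.2]
finger_gap: 0.0004
grasp_force: 0.0
```

Emit:
drive_tool --steps '[[[0,0,0,0,0,-0.14,0],[0,0,0,0,0,-0.14,0],[0,0,0,0,0,-0.14,0],[0,0,0,0,0,-0.14,0],[0,0,0,0,0,-0.14,0]]]'

```text
clock: 6.2
tool_pos: [0.5403, -0.0089, 0.1866]
eef_rot: [-3.139, -0.001, 1.9]
contact_force: [-0.3, 0.2, 0.4]
finger_gap: 0.0002
grasp_force: 0.0
```

```bash
python3 - <<'E'
from h import *
togo(.639,.2804,.11,np.pi-.325)
E
```

```text
t 6.20 pos [ 0.5403 -0.0089  0.1866] rpy [-3.139e+00 -1.000e-03  1.900e+00] F [-0.3  0.2  0.4] gap 0.0002 grip 0.0 j6 1.22
 level [-0.003 -0.001  0.   ]  turn z -0.916  shift after turn [ -1.2 305.7  76.6]
```

Emit:
drive_tool --steps '[[[0,0,0,0,0,-0.14,0],[0,0,0,0,0,-0.14,0],[0,0,0,0,0,-0.14,0],[0,0,0,0,0,-0.14,0],[0,0,0,0,0,-0.14,0]]]'

```text
clock: 6.7
tool_pos: [0.5403, -0.0089, 0.1866]
eef_rot: [-3.141, -0.003, 2.6]
contact_force: [0.3, -0.0, 0.1]
finger_gap: 0.0
grasp_force: 0.0
```

Emit:
drive_tool --steps '[[[0,0,0,0,0,-0.14,0],[0,0,0,0,0,-0.076,0],[0,25,0,0,0,0,0],[0,40,0,0,0,0,0],[0,40,0,0,0,0,0]]]'

```text
clock: 7.2
tool_pos: [0.5748, 0.0912, 0.1867]
eef_rot: [3.142, -0.002, 2.809]
contact_force: [0.6, 0.4, -0.4]
finger_gap: -0.0002
grasp_force: 0.0
```

Emit:
drive_tool --steps '[[[0,40,0,0,0,0,0],[0,40,0,0,0,0,0],[0,40,10,0,0,0,0],[0,40,25,0,0,0,0],[-1,40,25,0,0,0,0]]]'

```text
clock: 7.7
tool_pos: [0.641, 0.2818, 0.1265]
eef_rot: [3.14, -0.001, 2.811]
contact_force: [0.5, 0.2, -0.2]
finger_gap: 0.0003
grasp_force: 0.0
```

Emit:
drive_tool --steps '[[[0,0,16,0,0,0,0],[0,0,0,0,0,0,0]]]'

```text
clock: 7.9
tool_pos: [0.6377, 0.2805, 0.1065]
eef_rot: [-3.138, -0.008, 2.813]
contact_force: [0.1, -0.8, -0.4]
finger_gap: 0.0001
grasp_force: 0.0
```

```bash
python3 - <<'E'
from h import *
p,d=manip.read_camera("side");cv2.imwrite("pics/s2.png",cv2.resize(p[180:330,120:320][:,:,::-1],None,fx=4,fy=4,interpolation=cv2.INTER_CUBIC))
togo(.639,.2804,.11,np.pi-.325)
E
```

```text
t 7.95 pos [0.6382 0.28   0.1084] rpy [-3.139 -0.006  2.812] F [ 0.2 -0.7  0.9] gap -0.0003 grip 0.0 j6 0.74
 level [-0.003 -0.006  0.   ]  turn z -0.005  shift after turn [-0.6  0.7 -1.6]
```

View pics/s2.png

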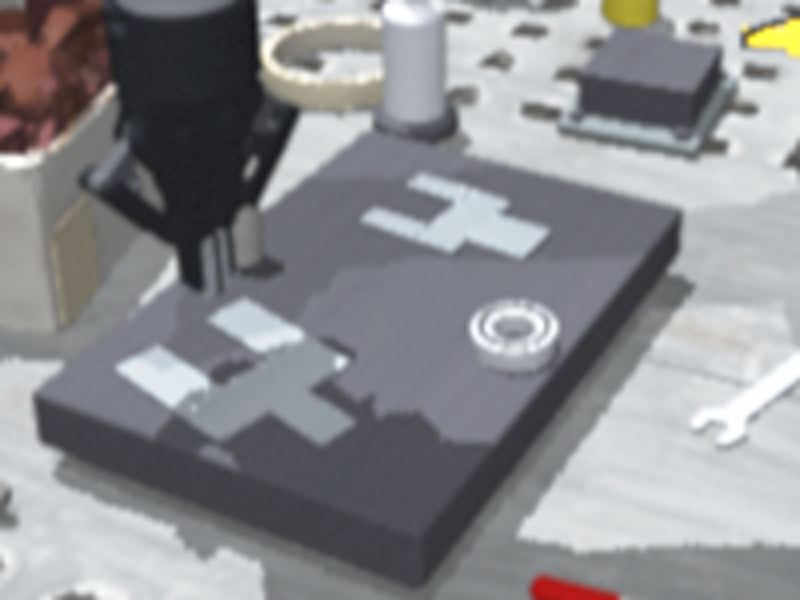

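The fingers hang above the slot's mouth, at about (215,290) in the crop. I'll lower them slowly.

Emit:
drive_tool --steps '[[[0,0,15,0,0,0,0],[0,0,15,0,0,0,0],[0,0,8,0,0,0,0],[0,0,4,0,0,0,0],[0,0,0,0,0,0,0]]]'

```text
clock: 8.45
tool_pos: [0.6383, 0.2801, 0.0682]
eef_rot: [3.142, -0.005, 2.811]
contact_force: [-0.0, -0.9, 0.2]
finger_gap: 0.0003
grasp_force: 0.0
```

Emit:
drive_tool --steps '[[[0,0,1.5,0,0,0,0],[0,0,1.5,0,0,0,0],[0,0,0,0,0,0,0]]]'

```text
clock: 8.75
tool_pos: [0.6381, 0.2808, 0.065]
eef_rot: [3.141, -0.005, 2.812]
contact_force: [0.3, 0.1, -0.1]
finger_gap: -0.0003
grasp_force: 0.0
```

Emit:
drive_tool --steps '[[[0,0,1.5,0,0,0,0],[0,0,1,0,0,0,0],[0,0,0,0,0,0,0]]]'

```text
clock: 9.05
tool_pos: [0.6378, 0.2807, 0.0619]
eef_rot: [-3.141, -0.005, 2.812]
contact_force: [-0.4, 0.1, 0.1]
finger_gap: -0.0001
grasp_force: 0.0
```

Emit:
drive_tool --steps '[[[0,0,0.5,0,0,0,4],[0,0,0,0,0,0,8],[0,0,0,0,0,0,12],[0,0,0,0,0,0,12]]]' --newtons 20

```text
clock: 9.45
tool_pos: [0.638, 0.2807, 0.0617]
eef_rot: [-3.141, -0.005, 2.812]
contact_force: [-0.8, 0.2, 0.1]
finger_gap: 0.0122
grasp_force: 0.0
```

Emit:
drive_tool --steps '[[[0,0,0,0,0,0,14],[0,0,0,0,0,0,16],[0,0,0,0,0,0,18],[0,0,0,0,0,0,18]]]'

```text
clock: 9.85
tool_pos: [0.6379, 0.2806, 0.0617]
eef_rot: [-3.141, -0.005, 2.812]
contact_force: [0.3, -1.5, -0.4]
finger_gap: 0.0179
grasp_force: 0.2
```

Emit:
drive_tool --steps '[[[0,0,0,0,0,0,20],[0,0,0,0,0,0,22],[0,0,0,0,0,0,22]]]'

```text
clock: 10.15
tool_pos: [0.6379, 0.2807, 0.0615]
eef_rot: [-3.141, -0.005, 2.812]
contact_force: [0.2, 0.7, -1.0]
finger_gap: 0.0218
grasp_force: 15.3
```

Emit:
drive_tool --steps '[[[4,0,0,0,0,-0.06,24],[8,0,0,0,0,-0.07,24],[8,1,0,0,0,-0.07,24],[8,1,0,0,0,-0.066,24],[8,1,0,0,0,0,24]]]'

```text
clock: 10.65
tool_pos: [0.6028, 0.2905, 0.0617]
eef_rot: [3.14, -0.005, 3.078]
contact_force: [-0.2, -1.0, -1.7]
finger_gap: 0.0221
grasp_force: 20.1
```

```bash
python3 - <<'E'
from h import *
p,d=manip.read_camera("side");np.savez("side2.npz",p=p)
togo(.5296,.2913,.0617,3.078)
g=p.mean(2);
cv2.imwrite("pics/s3.png",cv2.resize(p[180:330,120:320][:,:,::-1],None,fx=4,fy=4,interpolation=cv2.INTER_CUBIC))
E
```

```text
t 10.70 pos [0.6011 0.2906 0.0617] rpy [ 3.141 -0.007  3.078] F [-2.  -0.8 -1.1] gap 0.0221 grip 20.1 j6 0.51
 level [ 0.001 -0.007 -0.   ]  turn z -0.000  shift after turn [71.4 -3.8 -0. ]
```

View pics/s3.png

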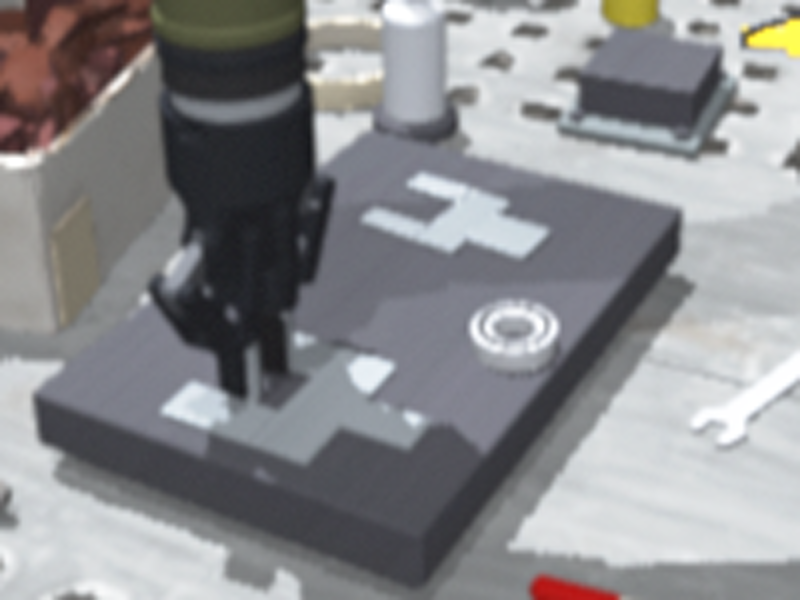

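The shim is gripped by its slot and follows the tool, with the tab now square at about (400,425). I'll slide it on.

Emit:
drive_tool --steps '[[[10,-1,0,0,0,0,24],[12,-1,0,0,0,0,24],[12,-1,0,0,0,0,24],[12,-1,0,0,0,0,24],[12,0,0,0,0,0,24]]]'

```text
clock: 11.2
tool_pos: [0.5441, 0.2897, 0.0621]
eef_rot: [3.14, -0.005, 3.077]
contact_force: [0.2, -0.3, 0.0]
finger_gap: 0.0217
grasp_force: 20.1
```

Emit:
drive_tool --steps '[[[10,0,0,0,0,0,24],[4,0,0,0,0,0,24],[0,0,0,0,0,0,24],[0,0,0,0,0,0,24],[0,0,0,0,0,0,18]]]'

```text
clock: 11.7
tool_pos: [0.5317, 0.291, 0.0624]
eef_rot: [3.14, -0.004, 3.078]
contact_force: [-0.4, 0.2, 0.0]
finger_gap: 0.018
grasp_force: 0.0
```

Emit:
drive_tool --steps '[[[0,0,0,0,0,0,12],[0,0,0,0,0,0,10],[0,0,-5,0,0,0,10],[0,0,-40,0,0,0,10],[0,0,-40,0,0,0,0]]]'

```text
clock: 12.2
tool_pos: [0.5304, 0.2901, 0.1473]
eef_rot: [-3.141, -0.008, 3.078]
contact_force: [0.3, 1.6, 0.2]
finger_gap: 0.0005
grasp_force: 0.0
```

```bash
python3 - <<'E'
from h import *
p,d=manip.read_camera("top");np.savez("top3.npz",p=p,d=d)
q,_=manip.read_camera("side");np.savez("side3.npz",p=q)
togo(.5296,.2913,.0617,3.078)
a=cv2.resize(p[130:250,90:250][:,:,::-1],None,fx=4,fy=4,interpolation=cv2.INTER_CUBIC)
cv2.imwrite("pics/s4.png",a)
E
```

```text
t 12.30 pos [0.5353 0.2927 0.1537] rpy [3.134 0.005 3.078] F [1.6 0.5 0.3] gap -0.0002 grip 0.0 j6 0.56
 level [0.007 0.005 0.   ]  turn z -0.000  shift after turn [ 5.6 -1.8 92. ]
```

View pics/s4.png

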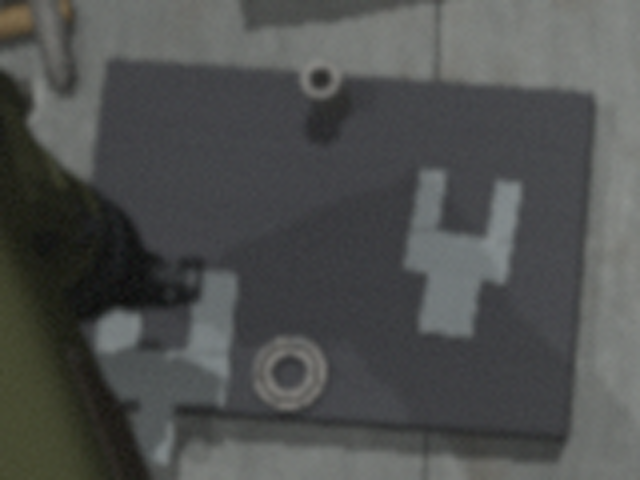

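The large shim's tab now overhangs the front edge, at about (150,455) in the crop, and the bearing hasn't been touched. I'll move out in front of the edge, above the tab.

Emit:
drive_tool --steps '[[[15,0,0,0,0,0,50],[30,0,0,0,0,0,50],[30,0,0,0,0,0,50],[5,0,20,0,0,0,50],[0,0,20,0,0,0,50]]]'

```text
clock: 12.8
tool_pos: [0.4504, 0.2962, 0.108]
eef_rot: [3.139, -0.004, 3.079]
contact_force: [0.4, -0.2, -0.4]
finger_gap: 0.0499
grasp_force: 0.0
```

Emit:
drive_tool --steps '[[[0,0,10,0,0,0,50],[0,0,0,0,0,0,50],[0,0,0,0,0,0,50]]]'

```text
clock: 13.1
tool_pos: [0.4518, 0.296, 0.0979]
eef_rot: [3.14, -0.005, 3.078]
contact_force: [-0.2, -0.2, 0.7]
finger_gap: 0.0501
grasp_force: 0.0
```

```bash
python3 - <<'E'
from h import *
p,d=manip.read_camera("side")
togo(.4512,.2962,.0435,3.078)
vis=cv2.resize(p[:,:,::-1],None,fx=4,fy=4,interpolation=cv2.INTER_CUBIC)
o=(.5181,.2919,-.0635)
cv2.polylines(vis,[(proj("side",place(LARGE,o,.053))*4+1.5).round().astype(int)],True,(0,0,255),1)
cv2.polylines(vis,[(proj("side",place(rect(240,340),(.5819,.1827,-.0635),.05))*4+1.5).round().astype(int)],True,(0,255,0),1)
cv2.imwrite("pics/s5.png",vis[800:1320,500:1300])
E
```

```text
t 13.15 pos [0.4521 0.2962 0.0983] rpy [ 3.14  -0.004  3.078] F [ 0.3 -0.2  0.2] gap 0.0500 grip 0.0 j6 0.64
 level [ 0.002 -0.004 -0.   ]  turn z -0.000  shift after turn [ 0.9 -0.1 54.8]
```

View pics/s5.png

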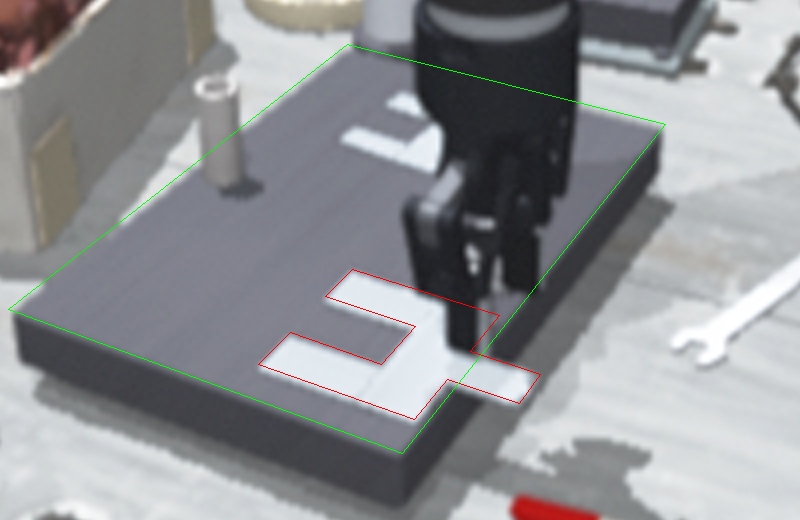

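The overlay agrees with the shim to within a few pixels, about 1–2 mm. The tab is clear out past the edge and the open fingers straddle it. I'll lower and grip.

Emit:
drive_tool --steps '[[[1,0,15,0,0,0,50],[0,0,15,0,0,0,50],[0,0,15,0,0,0,50],[0,0,10,0,0,0,50],[0,0,0,0,0,0,50]]]'

```text
clock: 13.65
tool_pos: [0.4497, 0.2957, 0.0419]
eef_rot: [3.141, -0.006, 3.078]
contact_force: [0.2, 0.4, 0.1]
finger_gap: 0.0498
grasp_force: 0.0
```

Emit:
drive_tool --steps '[[[0,0,0,0,0,0,35],[0,0,0,0,0,0,28],[0,0,0,0,0,0,20],[0,0,0,0,0,0,15],[0,0,0,0,0,0,15]]]' --newtons 60

```text
clock: 14.15
tool_pos: [0.4508, 0.2964, 0.0435]
eef_rot: [3.139, -0.003, 3.078]
contact_force: [0.3, -0.6, 4.7]
finger_gap: 0.0219
grasp_force: 58.6
```

Emit:
drive_tool --steps '[[[0,0,-3,0,0,0,15],[0,0,-8,0,0,0,15],[0,0,-10,0,0,0,15],[0,0,0,0,0,0,15],[0,0,0,0,0,0,15]]]'

```text
clock: 14.65
tool_pos: [0.4504, 0.2962, 0.0641]
eef_rot: [3.14, -0.004, 3.078]
contact_force: [-1.1, 0.4, -1.3]
finger_gap: 0.0221
grasp_force: 58.7
```

```bash
python3 - <<'E'
from h import *
p,d=manip.read_camera("side");togo(.4512,.2962,.0435,3.078)
C=cloud("side",d);o=manip.observe();t=o["tool_pos"]
# plate points in shim frame: bright pixels near plate
c,s=np.cos(-.0635),np.sin(-.0635);org=np.array([t[0],t[1]])+.067*np.array([c,s])
X=C[...,:2]-org;xs=c*X[...,0]+s*X[...,1];ys=-s*X[...,0]+c*X[...,1]
m=(xs>-40)&(d>0)&(p.min(2)>130)&(abs(xs)<.043)&(abs(ys)<.043)&(C[...,2]>.055)&(C[...,2]<.1)
A=np.c_[xs[m],ys[m],np.ones(m.sum())];k,*_=np.linalg.lstsq(A,C[...,2][m],rcond=None);print(m.sum(),"slope x,y, z0",k)
E
```

```text
t 14.70 pos [0.4501 0.296  0.0637] rpy [ 3.14  -0.005  3.078] F [-0.  -0.2 -1.5] gap 0.0219 grip 58.7 j6 0.64
 level [ 0.001 -0.005 -0.   ]  turn z 0.000  shift after turn [-1.1  0.3 20.2]
600 slope x,y, z0 [-0.01732671  0.00077222  0.07126382]
```

Emit:
drive_tool --steps '[[[0,0,-10,0,0,0,15],[0,0,-15,0,0,-0.03,15],[0,0,-15,0,0,-0.04,15],[0,-15,-8,0,0,-0.032,15],[-1,-30,0,0,0,0,15]]]'

```text
clock: 15.2
tool_pos: [0.4541, 0.2528, 0.1135]
eef_rot: [3.137, -0.001, -3.1]
contact_force: [0.4, -0.3, -0.9]
finger_gap: 0.0222
grasp_force: 58.8
```

Emit:
drive_tool --steps '[[[-1,-35,0,0,0,0,15],[-1,-35,0,0,0,0,15],[-1,-35,0,0,0,0,15],[-1,-35,0,0,0,0,15],[-1,-35,0,0,0,0,15]]]'

```text
clock: 15.7
tool_pos: [0.4643, 0.0749, 0.1117]
eef_rot: [3.14, -0.005, -3.103]
contact_force: [0.6, 0.0, -2.3]
finger_gap: 0.022
grasp_force: 58.8
```

Emit:
drive_tool --steps '[[[-1,-35,0,0,0,0,15],[-1,-35,0,0,0,0,15],[-1,-35,0,0,0,0,15],[-1,-35,0,0,0,0,15],[-1,-35,0,0,0,0,15]]]'

```text
clock: 16.2
tool_pos: [0.476, -0.0999, 0.1114]
eef_rot: [3.14, -0.005, -3.103]
contact_force: [0.8, 0.2, -1.5]
finger_gap: 0.0222
grasp_force: 58.8
```

Emit:
drive_tool --steps '[[[0,-35,0,0,0,0,15],[0,-35,0,0,0,0,15],[0,-20,0,0,0,0,15],[0,-8,0,0,0,0,15],[0,0,0,0,0,0,15]]]'

```text
clock: 16.7
tool_pos: [0.4798, -0.197, 0.1109]
eef_rot: [3.14, -0.005, -3.105]
contact_force: [-0.0, 0.8, -1.8]
finger_gap: 0.0219
grasp_force: 58.9
```

```bash
python3 - <<'E'
from h import *
manip.read_camera("side")
p,d=manip.read_camera("top");np.savez("top4.npz",p=p,d=d)
togo(.4804,-.1980,.0385,np.pi+.039)
t=manip.observe();g=p.mean(2)
y=t["eef_rot"][2]-np.pi; y=(y+np.pi)%(2*np.pi)-np.pi
o=t["tool_pos"][:2]+.067*np.array([np.cos(y),np.sin(y)]);z=t["tool_pos"][2]+.0095
uv=proj("top",place(LARGE,[*o,y],z)).round(1);print(uv.tolist())
vis=cv2.resize(p[:,:,::-1],None,fx=4,fy=4,interpolation=cv2.INTER_CUBIC)
cv2.polylines(vis,[(proj("top",place(LARGE,[*o,y],z))*4+1.5).round().astype(int)],True,(0,0,255),1)
cv2.polylines(vis,[(proj("top",place(rect(92,92),[.5474,-.1954,.039],.045))*4+1.5).round().astype(int)],True,(0,255,0),1)
cv2.imwrite("pics/s6.png",vis[640:1060,960:1560])
C=cloud("top",d);X=C[...,:2]-o;c,s=np.cos(y),np.sin(y);xs=c*X[...,0]+s*X[...,1];ys=-s*X[...,0]+c*X[...,1]
m=(abs(C[...,2]-z)<.012)&(d>0)&(abs(xs)<.06)&(abs(ys)<.06)
print(m.sum(),z,"ys range",np.percentile(ys[m],[1,99]),"xs",np.percentile(xs[m],[1,99]))
f=fit("top",m,LARGE,[*o,y],z);print("pred",o,y,"fit",f)
E
```

```text
t 16.80 pos [ 0.4795 -0.1954  0.1107] rpy [ 3.139 -0.005 -3.103] F [ 0.3  0.4 -1.7] gap 0.0215 grip 58.9 j6 -0.43
 level [ 0.003 -0.005 -0.   ]  turn z 0.000  shift after turn [-0.8 -2.6 72.2]
[[320.6, 233.7], [319.7, 218.0], [332.6, 217.6], [330.5, 183.1], [319.7, 183.4], [320.9, 204.4], [307.7, 204.8], [306.6, 183.8], [295.8, 184.1], [297.4, 218.7], [310.3, 218.3], [311.2, 234.0]]
393 0.12021589641880237 ys range [0.00570358 0.04540916] xs [-0.04238234  0.04560605]
pred [ 0.54646515 -0.19277643] 0.03900530792623513 fit (array([ 0.54896736, -0.19017457,  0.01284048]), np.float64(610.995361328125))
```

Emit:
drive_tool --steps '[[[-1,-2.5,15,0,0,0,15],[0,0,20,0,0,0,15],[0,0,18,0,0,0,15],[0,0,10,0,0,0,15],[0,0,3,0,0,0,15]]]'

```text
clock: 17.3
tool_pos: [0.4797, -0.1972, 0.0437]
eef_rot: [3.139, -0.007, -3.102]
contact_force: [0.4, 0.0, -1.1]
finger_gap: 0.0216
grasp_force: 58.9
```

Emit:
drive_tool --steps '[[[0,0,2,0,0,0,15],[0,0,1.5,0,0,0,15],[0,0,0,0,0,0,15]]]'

```text
clock: 17.6
tool_pos: [0.4811, -0.1988, 0.0417]
eef_rot: [3.14, -0.004, -3.103]
contact_force: [0.1, -0.1, -1.7]
finger_gap: 0.0219
grasp_force: 58.9
```

```bash
python3 - <<'E'
from h import *
togo(.4804,-.1980,.0385,np.pi+.039)
E
```

```text
t 17.60 pos [ 0.4811 -0.1988  0.0417] rpy [ 3.14  -0.004 -3.103] F [ 0.1 -0.1 -1.7] gap 0.0219 grip 58.9 j6 -0.43
 level [ 0.001 -0.004 -0.   ]  turn z -0.000  shift after turn [0.7 0.8 3.2]
```

Emit:
drive_tool --steps '[[[0,0,1,0,0,0,15],[0,0,1,0,0,0,15],[0,0,0,0,0,0,15]]]'

```text
clock: 17.9
tool_pos: [0.4809, -0.1988, 0.0394]
eef_rot: [3.14, -0.004, -3.103]
contact_force: [0.2, 0.1, -1.3]
finger_gap: 0.0218
grasp_force: 58.9
```

Emit:
drive_tool --steps '[[[0,0,1,0,0,0,15],[0,0,0,0,0,0,15],[0,0,0,0,0,0,15]]]'

```text
clock: 18.2
tool_pos: [0.4809, -0.1988, 0.0386]
eef_rot: [3.14, -0.004, -3.103]
contact_force: [-0.8, 0.7, 3.3]
finger_gap: 0.0225
grasp_force: 59.2
```

Emit:
drive_tool --steps '[[[0,0,0,0,0,0,24],[0,0,0,0,0,0,30],[0,0,0,0,0,0,45],[0,0,0,0,0,0,50],[0,0,-15,0,0,0,50]]]'

```text
clock: 18.7
tool_pos: [0.4789, -0.1979, 0.0517]
eef_rot: [3.138, -0.009, -3.103]
contact_force: [-0.5, 0.5, 0.0]
finger_gap: 0.05
grasp_force: 0.0
```

Emit:
drive_tool --steps '[[[0,0,-30,0,0,0,50],[0,0,-40,0,0,0,50],[-10,30,-10,0,0,0,30],[-20,40,0,0,0,0,0],[-20,40,0,0,0,0,0]]]'

```text
clock: 19.2
tool_pos: [0.5276, -0.0863, 0.1341]
eef_rot: [3.14, -0.003, -3.105]
contact_force: [0.6, -0.4, -1.3]
finger_gap: 0.0067
grasp_force: 0.0
```

Emit:
drive_tool --steps '[[[-10,40,0,0,0,0,0],[-10,40,0,0,0,0,0],[-10,20,0,0,0,0,0]]]'

```text
clock: 19.5
tool_pos: [0.5527, 0.0172, 0.133]
eef_rot: [3.139, -0.005, -3.1]
contact_force: [0.4, -1.3, -0.2]
finger_gap: 0.0001
grasp_force: 0.0
```

```bash
cat >> h.py <<'E'
def look(P,p0,z,plot=None):
    p,d=manip.read_camera("top");g=p.mean(2);im=np.zeros((384,512),np.uint8)
    uv=proj("top",place(P,p0,z));cv2.fillPoly(im,[uv.round().astype(int)],1)
    hi=np.percentile(g[cv2.erode(im,np.ones((3,3)))>0],60);sur=cv2.dilate(im,np.ones((9,9)))-cv2.dilate(im,np.ones((5,5)))
    lo=np.percentile(g[sur>0],35);print("hi",hi,"lo",lo)
    m=((g-lo)/(hi-lo)).clip(0,1)
    return fit("top",m,P,p0,z),p
E
python3 - <<'E'
from h import *
togo(.6,0.09,.15,np.pi-.149)
p,d=manip.read_camera("top");np.savez("top5.npz",p=p,d=d)
g=p.mean(2);pr=[.5474,-.1954,.039]
for w in range(2):
    q=[.547,-.196,.039]
    C=cloud("top",d);z=C[...,2]
m=(d>0)&(z>.035)&(z<.06);print("depth",fit("top",m,LARGE,q,.048))
uv=proj("top",place(np.array([[-.065,0],[-.03,0],[.02,.03],[.02,-.03],[.02,0],[.04,0]]),q,.048)).round().astype(int);print([g[v,u] for u,v in uv])
box=p[175:235,285:340].mean(2)
vis=cv2.resize(p[:,:,::-1],None,fx=4,fy=4,interpolation=cv2.INTER_CUBIC)
cv2.imwrite("pics/s7.png",vis[640:1000,640:1400])
E
```

```text
t 19.50 pos [0.5527 0.0172 0.133 ] rpy [ 3.139 -0.005 -3.1  ] F [ 0.4 -1.3 -0.2] gap 0.0001 grip 0.0 j6 -0.01
 level [ 0.003 -0.005 -0.   ]  turn z 0.190  shift after turn [-35.9  79.  -17. ]
depth (array([ 0.54891274, -0.19461843,  0.04213863]), np.float64(209.8334197998047))
[np.float64(129.66666666666666), np.float64(134.0), np.float64(125.33333333333333), np.float64(139.0), np.float64(73.33333333333333), np.float64(74.33333333333333)]
```

```bash
python3 - <<'E'
from h import *
D=np.load("top5.npz");g=D["p"].mean(2);z=cloud("top",D["d"])[...,2]
for lo,hi in((85,128),(100,130),(75,130)):
    m=((g-lo)/(hi-lo)).clip(0,1)
    w=np.zeros((384,512),np.uint8);cv2.fillPoly(w,[proj("top",place(rect(112,100),[.5474,-.1954,.039],.048)).round().astype(int)],1)
    t=np.zeros_like(w);cv2.fillPoly(t,[proj("top",place(rect(60,40)-[.07,0],[.5474,-.1954,.039],.048)).round().astype(int)],1)
    print(lo,fit("top",m*((w|t)>0),LARGE,[.547,-.196,.039],.048))
# pedestal from first image again: intensity
D=np.load("top0.npz");g0=D["p"].mean(2)
w=np.zeros((384,512),np.uint8);cv2.fillPoly(w,[proj("top",place(rect(110,130),[.5474,-.1954,.039],.02)).round().astype(int)],1)
for hi,lo in((95,65),(85,70)):
    print("ped",fit("top",((hi-g0)/(hi-lo)).clip(0,1)*w,rect(92,92),[.547,-.195,.039],.045))
print("flange/ped grey",np.percentile(g0[w>0],[5,30,50,70,85,95]))
m=(g-65).clip(0,80)/80
np.set_printoptions(linewidth=250);print(g[178:240:2,288:340:2].astype(int))
E
```

```text
85 (array([ 0.5513485 , -0.19558719,  0.04419211]), np.float64(78.68472290039062))
100 (array([ 0.55050617, -0.19548592,  0.04304585]), np.float64(81.10147094726562))
75 (array([ 0.55193711, -0.19553474,  0.04150055]), np.float64(83.65665435791016))
ped (array([ 0.5386513 , -0.19124901,  0.03880107]), np.float64(148.11404418945312))
ped (array([ 0.5402775 , -0.19163437,  0.06206626]), np.float64(129.24313354492188))
flange/ped grey [53.33333333 68.33333333 69.66666667 72.33333333 92.         99.        ]
[[119 113  63  54  52  53  66 122 134 118 112 115 118 140 112  53  54  54  56  84 118 118 117 119 118 113]
 [126 122  65  54  56  56  77 137 143 122 116 113 124 153 136  63  56  58  58  82 114 118 120 119 120 112]
 [120 123  68  53  56  53  73 129 134 121 116 115 124 151 131  61  54  61  63  74 109 116 118 119 115 112]
 [115 109  75  55  57  63  94 131 124 119 115 114 125 142 121  72  78  87  88 111 121 119 116 117 113 114]
 [115 108  96  78  81 104 125 127 117 115 109 105 118 125 124 128 132 137 130 123 119 114 112 115 116 116]
 [ 99  96  94  93 100 107 107 110 109  91  83  80  86  
[... 2027 characters left out ...]
 129 129 123  74  61  58  60  71  79  87  87  99 126 136]
 [ 83  88  58  53  53  55  56  88  85  68  86 129 130 128 126  79  53  56  55  60  77 117 125 130 136 139]
 [110 123  80  55  55  56  56 104 101  72  89 131 129 128 127  90  56  57  57  63  94 130 129 132 137 139]
 [111 129 108  59  55  57  61 108  94  68  90 130 130 128 129  95  56  57  55  69 109 125 131 131 134 134]
 [111 121 123  90 106 109 111 126  89  65  90 127 128 129 127 107  68  57  67 102 125 129 135 128 132 128]
 [112 113 113 121 140 138 130 117  83  66  72  87  98 120 123 131 110  99 122 129 129 133 137 130 132 130]
 [114 114 109 109 112 112 110 110  83  66  67  71  71 110 122 120 121 128 133 130 126 133 142 133 136 134]]
```

```bash
python3 - <<'E'
from h import *
g=np.load("top5.npz")["p"].mean(2);g0=np.load("top0.npz")["p"].mean(2);np.set_printoptions(linewidth=250)
print("now  col326 rows212-226",g[212:227,325].astype(int)," col303",g[212:227,302].astype(int)," slot col314 202-214",g[202:215,314].astype(int),"tab end col314 230-245",g[228:246,314].astype(int))
for q in([.548,-.1955,.042],[.551,-.1955,.042]):
    print(q,proj("top",place(np.array([[-.045,-.03],[-.045,.03],[-.01,0],[-.085,0],[-.085,-.012],[-.085,.012],[0,.045],[0,-.045]]),q,.048)).round(1).tolist())
print("ped before: col312 rows 170-240",g0[170:240,312].astype(int));print("row200 cols 285-345",g0[200,285:345].astype(int));print("col300",g0[170:240,300].astype(int));print("col324",g0[170:240,324].astype(int))
print("proj ped",proj("top",place(np.array([[-.046,0],[.046,0],[0,.046],[0,-.046],[-.046,.03],[-.046,-.03],[.046,.03],[.046,-.03]]),[.5474,-.1954,.039],.045)).round(1).tolist())
E
```

```text
now  col326 rows212-226 [142 143 144 143 143 143 142 135 110  73  54  59  70  73  64]  col303 [124 124 125 125 125 127 128 124 108  76  46  45  57  57  58]  slot col314 202-214 [ 76  73  76  75  80  97 122 138 140 138 142 141 142] tab end col314 230-245 [128 130 128 127 128 129 129 129 120 112 110 111 110 108 111 120 122 123]
[0.548, -0.1955, 0.042] [[323.8, 220.7], [301.6, 221.5], [312.0, 208.3], [313.5, 235.9], [318.0, 235.8], [309.1, 236.1], [295.2, 205.2], [328.3, 204.1]]
[0.551, -0.1955, 0.042] [[323.8, 219.6], [301.6, 220.4], [312.0, 207.2], [313.5, 234.8], [318.0, 234.6], [309.1, 234.9], [295.2, 204.1], [328.3, 203.0]]
ped before: col312 rows 170-240 [111 113 112 110 111 108 110 107 110 112 113 116 116 116 116 115 109  93  79  70  69  68  68  69  72  69  66  69  66  68  66  69  68  70  71  68  69  69  68  69  71  71  71  68  68  68  67  69  69  70  68  59  50  48  62  61  59  66  93 115 124 125
 125 126 125 124 125 127 125 122]
row200 cols 285-345 [ 98  90  95  97 101 100  93  78  58  55  62  69  68  68  69  70  69  69  67  70  69  70  67  67  67  66  68  66  68  67  68  68  70  68  68  68  67  68  67  68  66  70  69  75  83  91  96  95  91  95 109 117 119 121 128 137 131 109  95  87]
col300 [110 109 113 117 114  95  75  63  64  69  73  78  72  77  98 119 126 118 100  82  73  70  70  69  69  71  71  68  69  67  70  68  68  68  68  70  69  70  68  71  71  75  71  71  72  72  69  70  72  70  68  60  45  50  60  65  60  55  56  60  60  58
  63  83 112 133 133 119 111 112]
col324 [119 121 119 121 111  84  59  49  50  52  53  56  56  62  79 106 116 103  82  69  68  69  70  69  67  66  70  67  67  67  68  69  71  69  72  70  69  70  69  69  69  70  68  70  69  69  69  69  70  68  66  51  48  53  58  61  56  48  54  54  57  58
  56  58  65  89 113 124 125 122]
proj ped [[312.5, 221.8], [310.7, 188.4], [294.7, 205.5], [328.5, 204.5], [301.4, 222.2], [323.6, 221.5], [299.8, 188.7], [321.7, 188.1]]
```

Before and after edges agree to about 1–2 mm, so the large shim is centred. I'll go over the small shim's slot.

Emit:
drive_tool --steps '[[[0,0,0,0,0,0.1,0],[0,0,0,0,0,0.09,0],[-15,28,0,0,0,0,0],[-15,28,10,0,0,0,0],[-15,26,13,0,0,0,0]]]'

```text
clock: 20.05
tool_pos: [0.6109, 0.0889, 0.1105]
eef_rot: [3.14, -0.003, 2.989]
contact_force: [-0.6, -1.0, 0.9]
finger_gap: -0.0002
grasp_force: 0.0
```

Emit:
drive_tool --steps '[[[0,0,10,0,0,0,0],[0,0,10,0,0,0,0],[0,0,0,0,0,0,0]]]'

```text
clock: 20.35
tool_pos: [0.6073, 0.0874, 0.088]
eef_rot: [-3.141, -0.01, 2.989]
contact_force: [-0.2, -0.2, -0.1]
finger_gap: -0.0002
grasp_force: 0.0
```

```bash
python3 - <<'E'
from h import *
togo(.6096,.0920,.0619,np.pi-.149)
E
```

```text
t 20.35 pos [0.6073 0.0874 0.088 ] rpy [-3.141 -0.01   2.989] F [-0.2 -0.2 -0.1] gap -0.0002 grip 0.0 j6 0.29
 level [-0.001 -0.01   0.   ]  turn z -0.003  shift after turn [-1.6  4.9 26.1]
```

Emit:
drive_tool --steps '[[[-1.5,5,10,0,0,-0.003,0],[0,0,8,0,0,0,0],[0,0,4,0,0,0,0],[0,0,0,0,0,0,0],[0,0,0,0,0,0,0]]]'

```text
clock: 20.85
tool_pos: [0.6117, 0.093, 0.0681]
eef_rot: [3.141, -0.005, 2.993]
contact_force: [0.3, 0.8, 0.0]
finger_gap: 0.0002
grasp_force: 0.0
```

Emit:
drive_tool --steps '[[[0,0,1.5,0,0,0,0],[0,0,1.5,0,0,0,0],[0,0,1,0,0,0,0],[0,0,0,0,0,0,0]]]'

```text
clock: 21.25
tool_pos: [0.6116, 0.0932, 0.0639]
eef_rot: [3.141, -0.005, 2.993]
contact_force: [-0.4, -0.0, -1.1]
finger_gap: -0.0002
grasp_force: 0.0
```

Emit:
drive_tool --steps '[[[0,-1,1,0,0,0,0],[0,0,1,0,0,0,0],[0,0,0.5,0,0,0,0],[0,0,0,0,0,0,0]]]'

```text
clock: 21.65
tool_pos: [0.6115, 0.0922, 0.0614]
eef_rot: [3.141, -0.005, 2.993]
contact_force: [-0.1, -0.2, 0.3]
finger_gap: 0.0001
grasp_force: 0.0
```

Emit:
drive_tool --steps '[[[0,0,0,0,0,0,10],[0,0,0,0,0,0,16],[0,0,0,0,0,0,20],[0,0,0,0,0,0,22],[0,0,0,0,0,0,22]]]' --newtons 20

```text
clock: 22.15
tool_pos: [0.6115, 0.0922, 0.0614]
eef_rot: [3.141, -0.005, 2.993]
contact_force: [-0.4, 0.3, -0.7]
finger_gap: 0.0216
grasp_force: 15.4
```

Emit:
drive_tool --steps '[[[0,0,0,0,0,0,24],[0,0,0,0,0,0,24]]]'

```text
clock: 22.35
tool_pos: [0.6115, 0.0922, 0.0615]
eef_rot: [3.141, -0.005, 2.993]
contact_force: [-0.6, 0.5, -0.8]
finger_gap: 0.022
grasp_force: 20.2
```

Emit:
drive_tool --steps '[[[3,0,0,0,0,-0.04,24],[8,0,0,0,0,-0.045,24],[12,0,0,0,0,0,24],[12,0,0,0,0,0,24],[12,0,0,0,0,0,24]]]'

```text
clock: 22.85
tool_pos: [0.5643, 0.0959, 0.0617]
eef_rot: [3.14, -0.005, 3.078]
contact_force: [0.8, 0.0, -0.3]
finger_gap: 0.0221
grasp_force: 20.2
```

Emit:
drive_tool --steps '[[[12,0,0,0,0,0,24],[12,0,0,0,0,0,24],[12,0,0,0,0,0,24],[12,1,0,0,0,0,24],[5,0,0,0,0,0,24]]]'

```text
clock: 23.35
tool_pos: [0.51, 0.1002, 0.0619]
eef_rot: [3.141, -0.006, 3.078]
contact_force: [-0.1, 1.4, -0.5]
finger_gap: 0.0219
grasp_force: 20.2
```

Emit:
drive_tool --steps '[[[0,0,0,0,0,0,24],[0,0,0,0,0,0,24]]]'

```text
clock: 23.55
tool_pos: [0.5124, 0.1003, 0.0622]
eef_rot: [3.14, -0.004, 3.078]
contact_force: [0.6, -0.2, -0.9]
finger_gap: 0.022
grasp_force: 20.2
```

```bash
python3 - <<'E'
from h import *
togo(.5104,.0996,.0615,3.078)
E
```

```text
t 23.55 pos [0.5124 0.1003 0.0622] rpy [ 3.14  -0.004  3.078] F [ 0.6 -0.2 -0.9] gap 0.0220 grip 20.2 j6 0.26
 level [ 0.001 -0.004 -0.   ]  turn z 0.000  shift after turn [ 1.9 -0.8  0.7]
```

Emit:
drive_tool --steps '[[[2,0,0,0,0,0,24],[0,0,0,0,0,0,24],[0,0,0,0,0,0,18],[0,0,0,0,0,0,12],[0,0,0,0,0,0,10]]]'

```text
clock: 24.05
tool_pos: [0.5101, 0.1003, 0.0621]
eef_rot: [3.14, -0.005, 3.078]
contact_force: [0.3, 0.5, -0.6]
finger_gap: 0.0101
grasp_force: 0.0
```

Emit:
drive_tool --steps '[[[0,0,-5,0,0,0,10],[0,0,-35,0,0,0,10],[20,0,-30,0,0,0,30],[30,0,0,0,0,0,60],[27,0,10,0,0,0,60]]]'

```text
clock: 24.55
tool_pos: [0.4347, 0.1056, 0.1248]
eef_rot: [3.139, 0.001, 3.078]
contact_force: [0.7, -0.0, -0.2]
finger_gap: 0.0532
grasp_force: 0.0
```

Emit:
drive_tool --steps '[[[0,0,15,0,0,0,60],[0,0,10,0,0,0,60],[0,0,0,0,0,0,60],[0,0,0,0,0,0,60]]]'

```text
clock: 24.95
tool_pos: [0.4339, 0.1052, 0.0976]
eef_rot: [3.14, -0.005, 3.078]
contact_force: [0.1, -0.0, 0.2]
finger_gap: 0.0598
grasp_force: 0.0
```

```bash
python3 - <<'E'
from h import *
p,d=manip.read_camera("side")
togo(.4337,.1053,.0435,3.078)
vis=cv2.resize(p[:,:,::-1],None,fx=4,fy=4,interpolation=cv2.INTER_CUBIC)
cv2.polylines(vis,[(proj("side",place(SMALL,(.4946,.1014,-.0635),.053))*4+1.5).round().astype(int)],True,(0,0,255),1)
cv2.polylines(vis,[(proj("side",place(LARGE,(.5485,-.1958,.039),.048))*4+1.5).round().astype(int)],True,(0,0,255),1)
cv2.imwrite("pics/s8.png",vis[650:1250,700:1500])
E
```

```text
t 25.00 pos [0.4342 0.1052 0.0978] rpy [ 3.14  -0.004  3.078] F [-0.   0.3 -0.6] gap 0.0600 grip 0.0 j6 0.30
 level [ 0.001 -0.004 -0.   ]  turn z -0.000  shift after turn [ 0.5  0.  54.3]
```

View pics/s8.png

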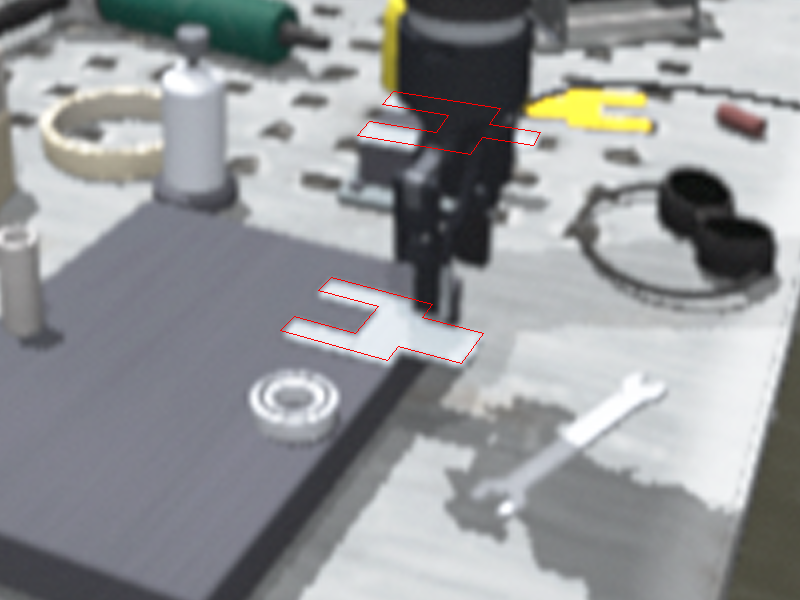

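The overlay agrees with the small shim, with its tab out at about (455,345), the fingers straddling it and the bearing in place. The large shim is on the pedestal. I'll lower and grip.

Emit:
drive_tool --steps '[[[0,0,15,0,0,0,60],[0,0,15,0,0,0,60],[0,0,15,0,0,0,60],[0,0,9.5,0,0,0,60],[0,0,0,0,0,0,60]]]'

```text
clock: 25.5
tool_pos: [0.4325, 0.1051, 0.0421]
eef_rot: [3.141, -0.007, 3.078]
contact_force: [-0.1, -0.2, -0.5]
finger_gap: 0.0599
grasp_force: 0.0
```

Emit:
drive_tool --steps '[[[0,0,0,0,0,0,48],[0,0,0,0,0,0,40],[0,0,0,0,0,0,32],[0,0,0,0,0,0,27],[0,0,0,0,0,0,27]]]' --newtons 60

```text
clock: 26.0
tool_pos: [0.4336, 0.1053, 0.0436]
eef_rot: [3.14, -0.003, 3.078]
contact_force: [0.2, 0.1, 3.6]
finger_gap: 0.034
grasp_force: 59.3
```

Emit:
drive_tool --steps '[[[0,0,-3,0,0,0,27],[0,0,-8,0,0,0,27],[0,0,-10,0,0,0,27],[0,0,0,0,0,0,27],[0,0,0,0,0,0,27]]]'

```text
clock: 26.5
tool_pos: [0.4334, 0.1053, 0.0644]
eef_rot: [3.14, -0.004, 3.078]
contact_force: [0.2, 0.4, -1.4]
finger_gap: 0.0338
grasp_force: 59.7
```

```bash
python3 - <<'E'
from h import *
p,d=manip.read_camera("side");togo(.4337,.1053,.0435,3.078)
C=cloud("side",d);t=manip.observe()["tool_pos"]
c,s=np.cos(-.0635),np.sin(-.0635);org=t[:2]+.061*np.array([c,s])
X=C[...,:2]-org;xs=c*X[...,0]+s*X[...,1];ys=-s*X[...,0]+c*X[...,1]
m=(d>0)&(p.min(2)>130)&(abs(xs)<.033)&(abs(ys)<.033)&(C[...,2]>.055)&(C[...,2]<.1)
A=np.c_[xs[m],ys[m],np.ones(m.sum())];k,*_=np.linalg.lstsq(A,C[...,2][m],rcond=None);print(m.sum(),"slope x,y, z0",k)
E
```

```text
t 26.55 pos [0.4331 0.1053 0.0641] rpy [ 3.14  -0.005  3.078] F [-0.6 -1.  -0.8] gap 0.0336 grip 59.7 j6 0.30
 level [ 0.001 -0.005 -0.   ]  turn z 0.000  shift after turn [-0.6  0.1 20.6]
231 slope x,y, z0 [-0.01142729  0.00369619  0.07183855]
```

Emit:
drive_tool --steps '[[[0,0,-10,0,0,0,27],[0,0,-15,0,0,-0.03,27],[0,0,-15,0,0,-0.04,27],[-2,-15,-7,0,0,-0.032,27],[-4,-30,0,0,0,0,27]]]'

```text
clock: 27.05
tool_pos: [0.4416, 0.0612, 0.1124]
eef_rot: [3.139, -0.002, -3.099]
contact_force: [1.4, -1.0, -2.0]
finger_gap: 0.0335
grasp_force: 59.8
```

Emit:
drive_tool --steps '[[[-5,-35,0,0,0,0,27],[-5,-35,0,0,0,0,27],[-5,-35,0,0,0,0,27],[-5,-35,0,0,0,0,27],[-5,-35,0,0,0,0,27]]]'

```text
clock: 27.55
tool_pos: [0.4722, -0.115, 0.1108]
eef_rot: [3.14, -0.005, -3.103]
contact_force: [1.3, -0.6, -1.9]
finger_gap: 0.0337
grasp_force: 59.8
```

Emit:
drive_tool --steps '[[[-5,-35,0,0,0,0,27],[-4,-30,0,0,0,0,27],[-2,-15,0,0,0,0,27],[0,-5,0,0,0,0,27],[0,0,0,0,0,0,27]]]'

```text
clock: 28.05
tool_pos: [0.4861, -0.1979, 0.1101]
eef_rot: [3.139, -0.005, -3.104]
contact_force: [-0.8, 1.4, -0.9]
finger_gap: 0.0338
grasp_force: 59.8
```

Emit:
drive_tool --steps '[[[0,0,15,0,0,0,27],[0,0,15,0,0,0,27],[0,0,10,0,0,0,27],[0,0,0,0,0,0,27],[0,0,0,0,0,0,27]]]'

```text
clock: 28.55
tool_pos: [0.4861, -0.1973, 0.0703]
eef_rot: [3.14, -0.005, -3.102]
contact_force: [0.7, -0.0, -0.8]
finger_gap: 0.0339
grasp_force: 59.8
```

```bash
python3 - <<'E'
from h import *
togo(.4870,-.1982,.0415,np.pi+.040)
E
```

```text
t 28.55 pos [ 0.4861 -0.1973  0.0703] rpy [ 3.14  -0.005 -3.102] F [ 0.7 -0.  -0.8] gap 0.0339 grip 59.8 j6 -0.42
 level [ 0.002 -0.005 -0.   ]  turn z -0.000  shift after turn [-0.8 -1.  28.8]
```

Emit:
drive_tool --steps '[[[-1,-1,10,0,0,0,27],[0,0,10,0,0,0,27],[0,0,5,0,0,0,27],[0,0,0,0,0,0,27],[0,0,0,0,0,0,27]]]'

```text
clock: 29.05
tool_pos: [0.487, -0.1989, 0.0449]
eef_rot: [3.14, -0.005, -3.103]
contact_force: [0.5, -0.5, -0.8]
finger_gap: 0.0338
grasp_force: 59.8
```

Emit:
drive_tool --steps '[[[0,0,1,0,0,0,27],[0,0,1,0,0,0,27],[0,0,0,0,0,0,27]]]'

```text
clock: 29.35
tool_pos: [0.4873, -0.199, 0.0433]
eef_rot: [3.14, -0.005, -3.103]
contact_force: [-0.2, 0.4, -1.9]
finger_gap: 0.0337
grasp_force: 59.8
```

Emit:
drive_tool --steps '[[[0,0,1,0,0,0,27],[0,0,0,0,0,0,27],[0,0,0,0,0,0,27]]]'

```text
clock: 29.65
tool_pos: [0.4873, -0.199, 0.0423]
eef_rot: [3.14, -0.005, -3.103]
contact_force: [-0.0, 0.2, -1.1]
finger_gap: 0.0338
grasp_force: 59.9
```

Emit:
drive_tool --steps '[[[0,-0.5,0.7,0,0,0,27],[0,0,0,0,0,0,27],[0,0,0,0,0,0,27]]]'

```text
clock: 29.95
tool_pos: [0.4873, -0.1992, 0.042]
eef_rot: [3.139, -0.004, -3.103]
contact_force: [-1.8, 3.1, 4.0]
finger_gap: 0.0339
grasp_force: 60.2
```

Emit:
drive_tool --steps '[[[0,0,0,0,0,0,36],[0,0,0,0,0,0,45],[0,0,0,0,0,0,60],[0,0,0,0,0,0,60],[0,0,-15,0,0,0,60]]]'

```text
clock: 30.45
tool_pos: [0.4856, -0.1989, 0.0549]
eef_rot: [3.138, -0.009, -3.103]
contact_force: [-0.3, 0.8, 0.0]
finger_gap: 0.0601
grasp_force: 0.0
```

Emit:
drive_tool --steps '[[[0,0,-30,0,0,0,60],[0,0,-40,0,0,0,60],[0,20,-20,0,0,0,60],[0,40,0,0,0,0,60],[0,45,0,0,0,0,60]]]'

```text
clock: 30.95
tool_pos: [0.4848, -0.0947, 0.1478]
eef_rot: [3.141, -0.002, -3.106]
contact_force: [0.6, 0.3, -0.0]
finger_gap: 0.0599
grasp_force: 0.0
```

Emit:
drive_tool --steps '[[[0,45,0,0,0,0,60],[0,45,0,0,0,0,60],[0,20,0,0,0,0,60],[0,0,0,0,0,0,60]]]'

```text
clock: 31.35
tool_pos: [0.4792, 0.0175, 0.1468]
eef_rot: [3.139, -0.005, -3.099]
contact_force: [-0.4, 0.1, -0.2]
finger_gap: 0.0602
grasp_force: 0.0
```

```bash
python3 - <<'E'
from h import *
togo(.4870,-.1982,.0415,np.pi+.040)
p,d=manip.read_camera("top");np.savez("top9.npz",p=p,d=d);g=p.mean(2);g5=np.load("top5.npz")["p"].mean(2)
D=g-g5;np.set_printoptions(linewidth=250)
# large shim unchanged? compare its edges
print("L front col326",g[216:224,326].astype(int),g5[216:224,326].astype(int),"row190 left",g[190,292:299].astype(int),g5[190,292:299].astype(int))
# small shim: its parts over the slot / beside large tab, absolute-bright mask
for q in([.548,-.1962,.04],):
    P=place(np.array([[-.006,0],[.0,-.035],[0,.035],[-.075,0],[-.06,.018],[-.06,-.018],[.035,.026],[.035,-.026]]),q,.051)
    print(proj("top",P).round(1).tolist())
print(g[184:244:2,288:340:2].astype(int))
C=cloud("top",d);w=slice(190,218)
print("z median body",np.median(C[210:217,302:322,2]))
s,_=manip.read_camera("side");np.savez("side9.npz",p=s)
E
```

```text
t 31.35 pos [0.4792 0.0175 0.1468] rpy [ 3.139 -0.005 -3.099] F [-0.4  0.1 -0.2] gap 0.0602 grip 0.0 j6 -0.01
 level [ 0.002 -0.005 -0.   ]  turn z 0.003  shift after turn [   0.8 -215.9  105.3]
L front col326 [137 137 139 132 107  72  58  67] [143 144 144 133 108  74  56  68] row190 left [ 99  93  98 124 136 139 136] [ 94  84  89 114 126 125 127]
[[312.3, 206.6], [325.1, 204.0], [299.3, 204.8], [313.7, 232.1], [306.7, 226.7], [320.1, 226.3], [301.9, 192.0], [321.0, 191.5]]
[[126 120  79  55  55  71 105 141 134 128 127 120 124 138 116  67  78  85  85 109 119 114 116 116 114 111]
 [124 120 105  86  86 114 134 138 128 125 118 114 117 123 123 124 132 135 128 123 117 114 110 113 114 111]
 [110 103 103  98 111 117 121 121 118 103  89  82  86  89  87 121 131 137 136 128 101  92  99 114 121 120]
 [100  95  99  98 136 136 138 138 128  81  74  75  76  75  76 123 140 134 131 133  93  79  88 119 125 128]
 [ 79  74  87  85 137 138 138 138 130  88  73  75  77  74  70 113 138 133 135 138  92  72  90 122 124 128]
 [ 82  83  74  84 137 130 136 138 139 101  74  74  73  75  72 100 140 138 140 138  96 
[... 1924 characters left out ...]
1 129 131 131 133 138]
 [111 127 106  55  56  58  57  66  71  70  93 110 113 116 114  97  69  51  56  64 106 124 129 127 132 131]
 [110 119 117  89 102 109 108  85  66  63  86 127 137 139 138 111  65  58  69 100 124 126 132 126 128 125]
 [110 111 110 121 134 137 129  87  64  69  71  87  93  96 129 144 120 106 121 124 127 130 131 128 128 127]
 [114 111 107 107 110 110 110  86  67  68  66  68  69  74 119 134 134 134 132 126 124 130 139 130 135 130]
 [112 112 109 111 108 112 109 106  87  67  68  68  71 102 123 131 127 128 129 129 123 129 135 132 131 130]
 [113 114 109 112 112 113 111 110 107  87  90  89  91 109 119 124 126 128 128 125 123 130 137 132 133 133]]
z median body 0.050751072704122074
```

The small shim's tab edges (columns 306 and 320), tab end (row 232) and slot end (row 206) match the prediction within about 1 mm. The large shim hasn't moved. I'll hand it in.

```bash
python3 -c "
from bench import manip
print(manip.job_done())"
```

```text
the job is handed in; nothing more can be done
None
```

I gave the pedestal one shot from the spray can, laid both shims on it (large, then small), and handed the job in at about 31 s of the 72 s allowed. In the last picture both shims were within about 2 mm of their places; handing in returned no verdict.

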